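# Set and shut the cam clamp of a note-pad press

### The arm

A 7-joint arm with a two-finger parallel gripper is mounted at the origin on the work surface. World frame = base frame: x ahead of the robot, y to its left, z up, the work surface at z = 0. Lengths are in mm, angles in rad, forces in N, time in s.
With the tool pointing down it reaches from about 400 to 875 mm from the base axis. Payload 19.3 kg.
Tool frame: the origin (TCP) lies midway between the tips of the shut fingers; the grasp point (between the pads) lies 19 mm behind it; z points along the fingers, y is the line along which they close (so a half turn about z gives the same grasp; the last joint's range is limited). The gripper opens to 85 mm and grips with 20 to 120 N. Pads are 22 mm wide; open, the fingers measure 114 mm over their backs; the gripper's body (76 mm by 85 mm) begins 54 mm behind the grasp point. The pads swing forward as they close: fully open they stand 13 mm farther back than shut.
Start: joints at [1.046, 0.521, -0.036, 1.599, 0.021, 1.021, -0.113], TCP at [274.524, -561.472, 231.291] pointing down, gripper open.
Joint ranges: [-2.91, 2.91], [-0.3, 2.13], [-1.5, 1.42], [0.17, 2.43], [-1.26, 4.41], [0.16, 1.93], [-2.52, 2.52]. Speed limits (rad/s): [1.89, 1.89, 2.39, 2.39, 3.01, 3.01, 3.01].

### API

Orientations are given as a unit quaternion [w, x, y, z].
In Python, from station import arm gives the robot as it stands. The module is installed in compiled form; this text tells all that it offers.
- The arm moves only by the tool play_rows, never from a script. Its argument "moves" is a list of rows, each an object of numbers: "dx", "dy", "dz": the shift along the tool's x, y, z in units of 50 mm (1.0 is 50 mm); "spin": the turn about the tool's z in units of 10 degrees (1.0 is 10 degrees). A call has 1 to 8 rows; each row is the pose to reach, as a shift and turn from the pose commanded when the call began, along the tool's axes at that moment; what a row does not reach only later rows make up. A row lasts 1/8 s, in which the tool goes at most 62.5 mm and 10.7 degrees, less where a joint would pass 70% of its speed; a pose out of reach is approached as far as the arm can. A call with a gripper value outside its range is refused whole. "gripper" is the finger opening in mm, from 0 to 85.4, set as the call begins (left out, the last holds). The fingers move at their own pace and stop on an object; "force" is the grip in N (left out, the last holds). Time passes only in rows, so rows that repeat a pose let the fingers close. It gives the time, the measured TCP pose, the force, the opening and the grip force at its end, in the units of the state.
- arm.read_state(): the state, without advancing time (a new reading comes with each control period).
- arm.capture(name): name is "scene" or "top"; returns a dict with "pixels" (400x640x3 uint8, blue, green, red), "fx", "fy", "cx", "cy" (pixels), "extrinsics" (4x4, takes a point from world to camera coordinates). Camera axes: x right, y up, looking along -z (the intrinsics and any distortion apply to the point x, -y, -z); pixel columns grow to the right and rows downward; lengths in mm; the calibration is good to about 2 mm. A picture is of the moment at which its call begins. There is no depth.
- arm.sign_off(): hands the job in; it is judged then, once.
The state is a dict: "clock": time; "qpos": joint angles; "joint_vel": joint speeds; "joint_torque": joint torques, N m; "tool_pos": TCP position; "orientation": TCP orientation; "contact_force": force on the tool from outside, world axes, zero at the start; "torque": the same for the moment, N m; "width": opening from 0.0 (shut) to 1.0 (fully open); "grip_force": force on a finger pad.
Only numpy, scipy, OpenCV 4.12 (cv2) and the standard library are available. Lean on these libraries where they do the work, as an engineer would, in place of code of your own. Each camera call takes 0.05 s, during which the arm holds its last target. There are 200 camera calls.

### The job

One of the two note-pad presses on the counter still has its dark steel cam lever standing up. With that lever still up, turn that press's black wing nut clockwise (seen from above, less than a quarter turn) until its wings lie in line with the aluminium clamp bar; then flip the lever fully down flat and let go. Leave the lever of the other press shut.

Things in the scene. Friction and masses are not known exactly. Their poses are not given: they have to be found in the camera images.
- press: The press to set, fixed: grey base board 160 (x) by 250 (y) by 18 mm, a white paper pad, and over it along y an aluminium clamp bar 36 wide, 230 long, top 52 above the counter. Origin: centre of the board's underside; z up. On the bar (x = 0) stand the wing nut at y = +90 mm and the cam lever's pivot at y = -90. The other press looks the same but its lever lies flat.
- press_nut (a joint): Its black wing nut, turning about the vertical at x 0, y +90 mm of press. Wings: one upright blade 54 long, 10 thick, 62 to 96 mm above the counter, on a hub 26 across. Rad, grows clockwise from above; 0 = blade in line with the bar (y of press), as wanted; starts at -1.3 to -0.6. Travel -1.5 to 0.6, no stop at 0. Friction 0.06 N m; stays where left.
- press_lever (a joint): Its dark steel cam lever: flat paddle 22 wide, 10 thick, reaching 90 mm from the pivot; level pivot axis along x of press at y -90 mm, 66 above the counter. Rad: 0 = shut, flat above the bar, tip towards the nut (+y), top face 71 high; positive = tip raised; starts at 0.75 to 1.15. Travel 0 (stop) to 1.4; friction 0.25 N m; stays where left.
- other_lever (a joint): The same dark steel cam lever on the other, identical press, which is already set: 0 = shut (its start), positive = raised. To be left shut.

How it is judged:
By the outcome, as a careful person would: the job done as asked, in the order asked, and still so for the second after the job is handed in, with the robot touching nothing.
It also fails if it takes over 42 s, if anything falls off the work surface, if the arm or the gripper's body presses on something with over 40 N, if the wrist force passes 120 N, or if a joint passes its speed limit or range.

## Working session

There is one attempt and no reset: what is moved stays moved. The work goes in short steps, Python scripts to look and compute and a tool call to move; the robot and the scene stay as the last step left them, time stands still between calls to the robot, and variables do not carry over. Pictures are saved under pics/ and viewed, at most 10 in all, crops included, and the job is handed in when it is done.

Besides the shell and the picture viewer there is one more tool, called after "Emit:" as name(argument=value, ...) on one line, values as JSON. play_rows: Moves the arm, as the interface text tells. Its arguments: {"type":"object","properties":{"moves":{"type":"array"},"gripper":{"type":"number"},"force":{"type":"number"}},"required":["moves"]}

```bash
mkdir -p pics; cat > h.py <<'E'
import numpy as np,cv2
from station import arm
def cap(n,f):
    c=arm.capture(n); cv2.imwrite('pics/'+f,c['pixels']); return c
def ray(c,u,v):
    E=np.array(c['extrinsics']);R,t=E[:3,:3],E[:3,3]
    d=R.T@np.array([(u-c['cx'])/c['fx'],-(v-c['cy'])/c['fy'],-1]); return -R.T@t,d
def onz(c,u,v,z):
    o,d=ray(c,u,v); return (o+d*(z-o[2])/d[2]).round(1)
def proj(c,p):
    E=np.array(c['extrinsics']);q=E[:3,:3]@np.array(p)+E[:3,3]
    return np.array([c['cx']+c['fx']*q[0]/-q[2],c['cy']-c['fy']*q[1]/-q[2]]).round(1)
E
python3 - <<'E'
from h import *
for n in('scene','top'):
    c=cap(n,n+'1.png'); print(n,[k for k in c],c['fx'],np.array(c['extrinsics']).round(2).tolist())
print(arm.read_state())
E
```

```text
scene ['pixels', 'fx', 'fy', 'cx', 'cy', 'extrinsics'] 422.7096636198326 [[-0.39, 0.92, -0.01, 189.42], [-0.66, -0.27, 0.7, 300.42], [0.64, 0.28, 0.72, -1349.52], [0.0, 0.0, 0.0, 1.0]]
top ['pixels', 'fx', 'fy', 'cx', 'cy', 'extrinsics'] 398.76712837951493 [[-0.01, -1.0, -0.01, 9.15], [0.99, -0.01, 0.11, -545.36], [-0.11, -0.01, 0.99, -827.18], [0.0, 0.0, 0.0, 1.0]]
{'clock': 0.1, 'qpos': array([ 1.04577687,  0.52194071, -0.0363263 ,  1.59992277,  0.02122743,
        1.0211081 , -0.11282969]), 'joint_vel': array([-0.00048141, -0.00321645, -0.00073444, -0.00345243, -0.00097724,
        0.00087422,  0.00196343]), 'joint_torque': array([ 5.85119313e-03, -9.28491068e+01,  1.98504813e+00, -3.70537090e+01,
        1.81898352e-02,  5.31131212e-03, -9.36956667e-05]), 'tool_pos': array([ 274.3983374 , -561.22082827,  230.80195271]), 'orientation': array([-4.71245618e-04,  9.74256668e-01,  2.25441120e-01, -1.56740031e-04]), 'contact_force': array([0.45471973, 0.37293402, 0.2883506 ]), 'torque': array([ 0.0077339 , -0.05179504, -0.03940796]), 'grip_force': 0.0, 'width': 0.9979130073962046}
```

View pics/scene1.png

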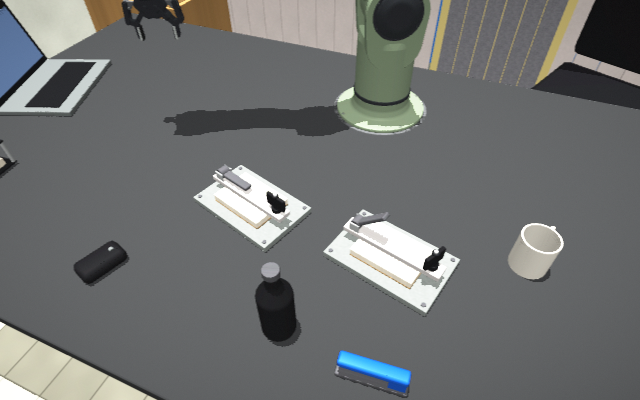

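View pics/top1.png

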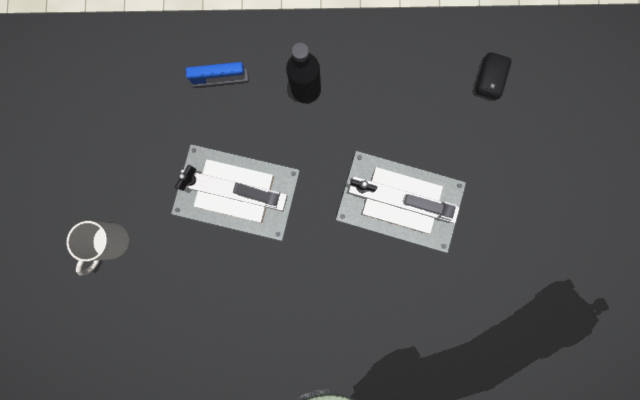

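The top view shows the press with the raised lever on the left: board about (236,192), nut about (186,179). The shut press is at (402,200). Next I'll measure the board corners and the nut blade.

```bash
python3 - <<'E'
from h import *
c=cap('top','top2.png'); im=c['pixels']
g=cv2.cvtColor(im,cv2.COLOR_BGR2GRAY)
m=(g>75).astype(np.uint8); m[:, :165]=0; m[:,305:]=0; m[:140]=0; m[245:]=0
m=cv2.morphologyEx(m,cv2.MORPH_CLOSE,np.ones((5,5)))
k=max(cv2.findContours(m,0,2)[0],key=cv2.contourArea)
r=cv2.minAreaRect(k); b=cv2.boxPoints(r); print(r)
P=np.array([onz(c,*p,18) for p in b]); print(P, P.mean(0))
for i in range(4): d=P[(i+1)%4]-P[i]; print(np.linalg.norm(d).round(1),np.degrees(np.arctan2(d[1],d[0])).round(1))
# scene
s=cap('scene','scene2.png')
A=cv2.resize(im[140:245,165:305],None,fx=4,fy=4,interpolation=cv2.INTER_CUBIC)
B=cv2.resize(s['pixels'][205:310,320:465],None,fx=4,fy=4,interpolation=cv2.INTER_CUBIC)
cv2.imwrite('pics/c.png',np.vstack([cv2.resize(A,(560,300)),cv2.resize(B,(560,300))]) if 0 else A)
cv2.imwrite('pics/d.png',B)
E
```

```text
((234.5, 192.0), (104.0, 139.0), 90.0)
[[681.1 358.6  18. ]
 [677.3  50.   18. ]
 [448.9  50.9  18. ]
 [451.8 351.   18. ]] [564.775 202.625  18.   ]
308.6 -90.7
228.4 179.8
300.1 89.4
229.4 1.9
```

View pics/c.png

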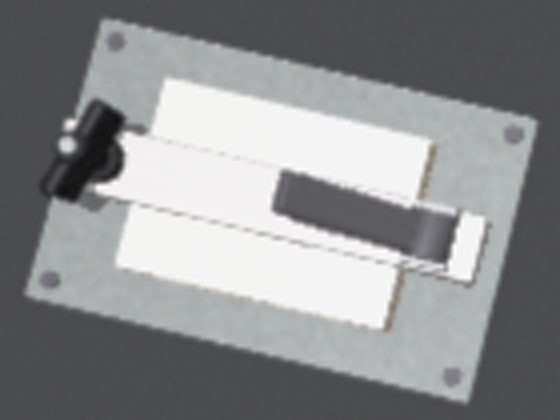

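View pics/d.png

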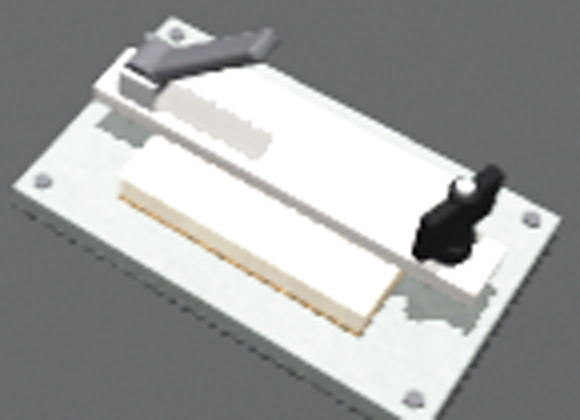

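```bash
python3 - <<'E'
from h import *
c=arm.capture('top')
f=lambda p,z:onz(c,165+p[0]/4,140+p[1]/4,z)
P=np.array([f(p,18) for p in [(103,18),(537,122),(470,402),(25,295)]]);print(P)
o=P.mean(0);o[2]=0
yv=(P[0]+P[3]-P[1]-P[2])/2;print(np.linalg.norm(yv),np.linalg.norm((P[0]+P[1]-P[2]-P[3])/2))
a=np.arctan2(yv[1],yv[0]);Y=np.array([np.cos(a),np.sin(a),0])
xv=(P[0]+P[1]-P[2]-P[3])/2
print('origin',o,'yaz',np.degrees(a),'xaz+90',np.degrees(np.arctan2(xv[1],xv[0]))+90)
print('nut',o+90*Y,'pivot',o-90*Y)
# blade
im=c['pixels'];g=im[140:245,165:305].max(2)
h=(g<40).astype(np.uint8); h[:,38:]=0;h[:20]=0;h[55:]=0
e=np.array([f(p,96) for p in [(98,102),(48,190)]]);print('blade ends',e,e.mean(0),np.linalg.norm(e[0]-e[1]));d=e[0]-e[1];print('az',np.degrees(np.arctan2(d[1],d[0])))
print(arm.read_state()['qpos'])
E
```

```text
[[670.2 301.   18. ]
 [609.1  60.7  18. ]
 [456.8  97.2  18. ]
 [517.  339.5  18. ]]
248.8053707217752 157.285766997526
origin [563.275 199.6     0.   ] yaz 75.89114896420743 xaz+90 76.20672098730871
nut [585.2138351  286.88509331   0.        ] pivot [541.3361649  112.31490669   0.        ]
blade ends [[607.8 274.7  96. ]
 [563.6 298.6  96. ]] [585.7  286.65  96.  ] 50.24788552765177
az -28.401152635038063
[ 1.04577641  0.52170551 -0.03631385  1.59970533  0.02120996  1.02108217
 -0.11279998]
```

Emit:
play_rows(moves=[{"dx": 1.1,"dy": -1.0},{"dx": 2.0,"dy": -1.9},{"dx": 2.9,"dy": -2.8},{"dx": 3.8,"dy": -3.65},{"dx": 4.7,"dy": -4.5},{"dx": 5.6,"dy": -5.4},{"dx": 6.5,"dy": -6.2},{"dx": 7.4,"dy": -7.1}], gripper=45)

```text
schema error: expected keys dx, dy, dz, spin
```

Emit:
play_rows(moves=[{"dx": 0.9,"dy": -0.9,"spin": -1},{"dx": 1.8,"dy": -1.75,"spin": -2},{"dx": 2.7,"dy": -2.6,"spin": -3},{"dx": 3.6,"dy": -3.5,"spin": -4},{"dx": 4.5,"dy": -4.3,"spin": -5},{"dx": 5.3,"dy": -5.1,"spin": -6},{"dx": 5.64,"dy": -5.4,"spin": -7},{"dx": 5.64,"dy": -5.4,"spin": -8}])

```text
schema error: expected keys dx, dy, dz, spin
```

Emit:
play_rows(moves=[{"spin": -1},{"spin": -2},{"spin": -3},{"spin": -4},{"spin": -4.56},{"spin": -4.56},{"spin": -4.56}])

```text
schema error: expected keys dx, dy, dz, spin
```

```bash
cat > st.py <<'E'
from h import *
from scipy.spatial.transform import Rotation as R
import sys
s=arm.read_state();w,x,y,z=s['orientation'];M=R.from_quat([x,y,z,w]).as_matrix()
print(s['clock'],s['tool_pos'].round(1),'xaz',np.degrees(np.arctan2(M[1,0],M[0,0])).round(2),'q',s['qpos'].round(2),s['contact_force'].round(1),s['width'],s['grip_force'])
if len(sys.argv)>3:
    d=np.array(list(map(float,sys.argv[1:4])))-s['tool_pos'];print('units',(M.T@d/50).round(3))
E
python3 st.py 585.5 286.8 68
```

```text
0.25 [ 274.5 -561.3  231. ] xaz 26.06 q [ 1.05  0.52 -0.04  1.6   0.02  1.02 -0.11] [ 0.1  0.1 -0.6] 0.9976216387260856 0.0
units [ 13.04  -12.504   3.266]
```

All four keys are required in every row.

Emit:
play_rows(moves=[{"dx": 0.9,"dy": -0.85,"dz": 0,"spin": 0},{"dx": 1.8,"dy": -1.7,"dz": 0,"spin": 0},{"dx": 2.7,"dy": -2.55,"dz": 0,"spin": 0},{"dx": 3.6,"dy": -3.4,"dz": 0,"spin": 0},{"dx": 4.5,"dy": -4.3,"dz": 0,"spin": 0},{"dx": 5.4,"dy": -5.15,"dz": 0,"spin": 0},{"dx": 6.3,"dy": -6.0,"dz": 0,"spin": 0},{"dx": 7.2,"dy": -6.9,"dz": 0,"spin": 0}], gripper=45)

```text
clock: 1.25
tool_pos: [446.5, -92.6, 231.5]
orientation: [0.0, 0.974, 0.225, 0.0]
contact_force: [1.1, -0.4, -0.3]
width: 0.527
grip_force: 0.0
```

```bash
python3 st.py 585.5 286.8 68
```

```text
1.25 [446.5 -92.6 231.5] xaz 26.04 q [ 0.28  0.26 -0.24  2.02  0.08  0.87 -1.13] [ 1.1 -0.4 -0.3] 0.5269074374774649 0.0
units [ 5.827 -5.598  3.271]
```

Emit:
play_rows(moves=[{"dx": 0.8,"dy": -0.8,"dz": 0,"spin": -1},{"dx": 1.65,"dy": -1.6,"dz": 0,"spin": -2},{"dx": 2.5,"dy": -2.4,"dz": 0,"spin": -3},{"dx": 3.3,"dy": -3.2,"dz": 0,"spin": -4},{"dx": 4.1,"dy": -4.0,"dz": 0,"spin": -5},{"dx": 5.0,"dy": -4.8,"dz": 0,"spin": -6},{"dx": 5.83,"dy": -5.6,"dz": 0,"spin": -7},{"dx": 5.83,"dy": -5.6,"dz": 0,"spin": -8}])

```text
clock: 2.25
tool_pos: [584.3, 289.7, 230.5]
orientation: [-0.001, 0.597, 0.802, 0.0]
contact_force: [-0.8, -0.9, -1.1]
width: 0.528
grip_force: 0.0
```

Emit:
play_rows(moves=[{"dx": 0,"dy": 0,"dz": 0,"spin": -1},{"dx": 0,"dy": 0,"dz": 0,"spin": -2},{"dx": 0,"dy": 0,"dz": 0,"spin": -3},{"dx": 0,"dy": 0,"dz": 0,"spin": -4},{"dx": 0,"dy": 0,"dz": 0,"spin": -4.55},{"dx": 0,"dy": 0,"dz": 0,"spin": -4.55},{"dx": 0,"dy": 0,"dz": 0,"spin": -4.55}])

```text
clock: 3.12
tool_pos: [584.9, 285.0, 231.2]
orientation: [-0.0, 0.247, 0.969, -0.0]
contact_force: [-0.3, 0.0, -0.1]
width: 0.526
grip_force: 0.0
```

```bash
python3 st.py 585.5 286.8 68
```

```text
3.125 [584.9 285.  231.2] xaz 151.42 q [-0.06  0.67 -0.78  1.5   0.49  1.18  0.15] [-0.3  0.  -0.1] 0.5256217656834216 0.0
units [0.006 0.037 3.265]
```

Emit:
play_rows(moves=[{"dx": 0,"dy": 0.04,"dz": 0.8,"spin": 0},{"dx": 0,"dy": 0.04,"dz": 1.5,"spin": 0},{"dx": 0,"dy": 0.04,"dz": 2.1,"spin": 0},{"dx": 0,"dy": 0.04,"dz": 2.5,"spin": 0},{"dx": 0,"dy": 0.04,"dz": 2.8,"spin": 0},{"dx": 0,"dy": 0.04,"dz": 3.0,"spin": 0},{"dx": 0,"dy": 0.04,"dz": 3.15,"spin": 0},{"dx": 0,"dy": 0.04,"dz": 3.15,"spin": 0}])

```text
clock: 4.12
tool_pos: [585.9, 286.9, 73.7]
orientation: [-0.0, 0.246, 0.969, -0.0]
contact_force: [-0.1, 0.6, 0.1]
width: 0.527
grip_force: 0.0
```

```bash
python3 st.py 585.5 286.8 71;python3 - <<'E'
from h import *
a=cap('scene','s3.png')['pixels'][150:310,320:520];b=cap('top','t3.png')['pixels'][120:260,130:305]
cv2.imwrite('pics/e.png',np.hstack([cv2.resize(a,(400,320)),cv2.resize(b,(400,320))]))
E
```

```text
4.125 [585.9 286.9  73.7] xaz 151.55 q [-0.12  0.84 -0.69  1.61  0.63  0.92  0.04] [-0.1  0.6  0.1] 0.5265459334071674 0.0
units [ 0.006 -0.005  0.054]
```

View pics/e.png

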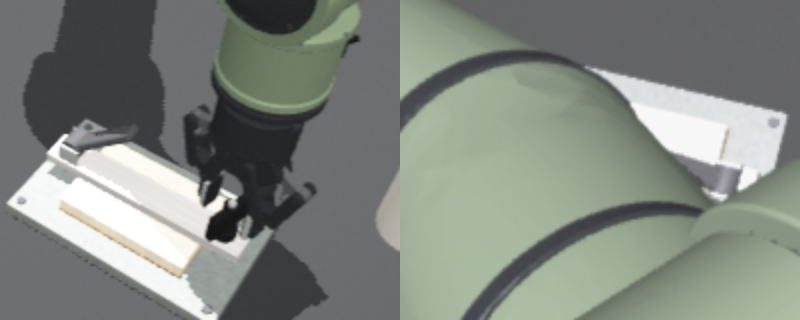

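In the scene view (left half) the fingers straddle the blade near (230,210). The top view is blocked by the arm. I'll close and turn.

Emit:
play_rows(moves=[{"dx": 0,"dy": 0,"dz": 0,"spin": 0},{"dx": 0,"dy": 0,"dz": 0,"spin": 0},{"dx": 0,"dy": 0,"dz": 0,"spin": 0},{"dx": 0,"dy": 0,"dz": 0,"spin": 0},{"dx": 0,"dy": 0,"dz": 0,"spin": 0}], gripper=0, force=25)

```text
clock: 4.85
tool_pos: [586.3, 287.7, 74.3]
orientation: [0.0, 0.246, 0.969, 0.001]
contact_force: [3.9, 4.4, -0.2]
width: 0.111
grip_force: 28.0
```

```bash
python3 st.py
```

```text
4.85 [586.3 287.7  74.3] xaz 151.57 q [-0.12  0.84 -0.69  1.61  0.63  0.92  0.04] [ 3.9  4.4 -0.2] 0.11063030621146806 28.019786775112152
```

Emit:
play_rows(moves=[{"dx": 0,"dy": 0,"dz": 0,"spin": 0.9},{"dx": 0,"dy": 0,"dz": 0,"spin": 1.8},{"dx": 0,"dy": 0,"dz": 0,"spin": 2.7},{"dx": 0,"dy": 0,"dz": 0,"spin": 3.6},{"dx": 0,"dy": 0,"dz": 0,"spin": 4.5},{"dx": 0,"dy": 0,"dz": 0,"spin": 5.4},{"dx": 0,"dy": 0,"dz": 0,"spin": 6.2},{"dx": 0,"dy": 0,"dz": 0,"spin": 6.9}])

```text
clock: 5.85
tool_pos: [587.1, 288.3, 74.3]
orientation: [-0.0, 0.753, 0.658, 0.002]
contact_force: [9.0, 7.0, -6.8]
width: 0.112
grip_force: 27.1
```

Emit:
play_rows(moves=[{"dx": 0,"dy": 0,"dz": 0,"spin": 0.4},{"dx": 0,"dy": 0,"dz": 0,"spin": 0.65},{"dx": 0,"dy": 0,"dz": 0,"spin": 0.65},{"dx": 0,"dy": 0,"dz": 0,"spin": 0.65}])

```text
clock: 6.35
tool_pos: [587.1, 288.3, 74.3]
orientation: [-0.0, 0.788, 0.616, 0.002]
contact_force: [9.8, 7.3, -5.8]
width: 0.11
grip_force: 27.2
```

```bash
python3 st.py
```

```text
6.35 [587.1 288.3  74.3] xaz 76.07 q [-0.3   0.77 -0.38  1.62  0.36  0.81 -1.08] [ 9.8  7.3 -5.8] 0.10971518047868606 27.192007899284363
```

Emit:
play_rows(moves=[{"dx": 0,"dy": 0,"dz": 0,"spin": 0},{"dx": 0,"dy": 0,"dz": 0,"spin": 0},{"dx": 0,"dy": 0,"dz": 0,"spin": 0},{"dx": 0,"dy": 0,"dz": -0.4,"spin": 0},{"dx": 0,"dy": 0,"dz": -1.0,"spin": 0},{"dx": 0,"dy": 0,"dz": -1.8,"spin": 0},{"dx": 0,"dy": 0,"dz": -2.6,"spin": 0},{"dx": 0,"dy": 0,"dz": -2.6,"spin": 0}], gripper=40)

```text
clock: 7.35
tool_pos: [587.1, 287.7, 208.4]
orientation: [0.001, 0.788, 0.616, 0.003]
contact_force: [0.8, 0.1, -0.5]
width: 0.468
grip_force: 0.0
```

```bash
python3 st.py 552.3 156 180;python3 - <<'E'
from h import *
a=cap('scene','s4.png')['pixels'][150:310,320:520];b=cap('top','t4.png')['pixels'][120:260,130:305]
cv2.imwrite('pics/f.png',np.hstack([cv2.resize(a,(400,320)),cv2.resize(b,(400,320))]))
E
```

```text
7.35 [587.1 287.7 208.4] xaz 76.05 q [-0.27  0.62 -0.43  1.53  0.28  1.05 -1.01] [ 0.8  0.1 -0.5] 0.4677261382623878 0.0
units [-2.727 -0.043  0.558]
```

View pics/f.png

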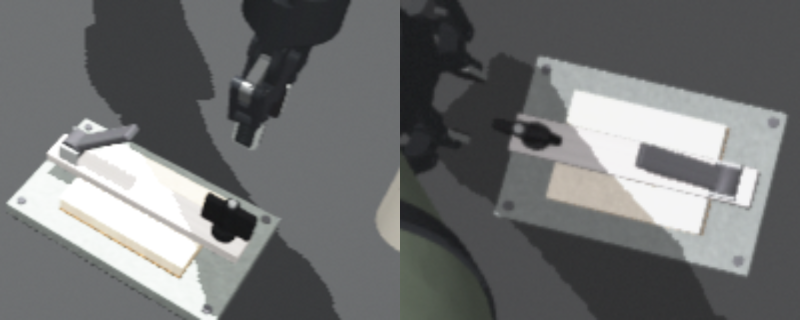

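The blade now lies along the bar (right half, (495,122)–(560,142)) and the lever is still up. I'll check the blade angle numerically and work out the lever's move.

```bash
python3 - <<'E'
from h import *
c=arm.capture('top'); g=c['pixels'].max(2)[165:190,168:206]
m=(g<45).astype(np.uint8)
print('\n'.join(''.join('%4d'%v for v in r) for r in g[5:22]))
E
```

```text
52  52  51  53  51  51  52  53  52  51  52  53  62 111 145 149 150 133 119 115 104 109 109 108 106 105 106 106 106 106 103 107 107 109 119 186 243 245
  53  52  51  50  46  52  52  52  51  52  52  53  65 121 150 154 157 154 153 152 154 135 125 117 106 111 109 107 105 108 107 108 108 109 133 227 244 245
  52  53  47  39  35  33  38  37  45  49  50  52  67  97 109 128 149 153 153 152 151 147 149 149 148 145 130 115 105 112 109 107 107 109 142 240 245 245
  52  50  46  36  33  33  32  34  34  34  40  41  52  65  65  67  76  89 100  92  89  88  93 126 150 155 156 153 152 150 132 115 107 115 137 209 242 245
  51  50  40  35  32  35  33  34  34  34  35  48  87 106 103  67  45  45  46  42  43  47  49  66  90 126 152 159 159 161 159 156 153 154 152 155 195 226
  52  52  42  34  33  35  35  35  34  35  39  69 124 133 129 105  65  41  34  28  28  29  36  40  47  66 107 152 161 162 161 161 161 161 160 161 165 183
  51  53  48  38  32  32  32  32  34  35  38  71 128 137 133 116  68  42  34  34  31  33  31  32  32  38  58 107 155 164 164 164 164 163 162 164 162 165
  53  53  53  49  47  40  33  3
[... 798 characters left out ...]
  56  35  32  28  26  28  31  35  29  26  24  39  39  31  26  32  83 158 166 166 165 165
  54  52  52  52  52  52  52  53  53  85 154 163 162 162 160 150  94  54  38  36  35  36  39  37  34  31  56  93  96  79  66  73 126 162 167 167 167 167
  53  53  53  52  52  52  53  52  58  96 152 161 161 164 164 162 150 108  73  58  46  41  35  43  47  80 121 150 153 152 153 154 161 166 167 167 168 168
  53  52  52  52  53  51  51  53  56  87 136 155 156 160 160 163 161 157 150 125  86  77  72  96 106 147 158 162 163 163 163 163 163 164 165 166 168 167
  51  52  52  52  53  53  52  53  54  62  85 109 116 126 141 152 155 158 162 158 154 153 155 159 159 164 165 165 164 163 163 164 164 164 164 163 166 166
```

Emit:
play_rows(moves=[{"dx": -0.6,"dy": -0.04,"dz": 0,"spin": 0},{"dx": -1.2,"dy": -0.04,"dz": 0,"spin": 0},{"dx": -1.8,"dy": -0.04,"dz": 0,"spin": 0},{"dx": -2.4,"dy": -0.04,"dz": 0,"spin": 0},{"dx": -2.72,"dy": -0.04,"dz": 0,"spin": 0},{"dx": -2.72,"dy": -0.04,"dz": 0,"spin": 0},{"dx": -2.72,"dy": -0.04,"dz": 0,"spin": 0}], gripper=0)

```text
clock: 8.38
tool_pos: [551.2, 156.6, 203.7]
orientation: [-0.0, 0.787, 0.616, 0.0]
contact_force: [0.5, 0.3, -0.8]
width: 0.001
grip_force: 0.0
```

Emit:
play_rows(moves=[{"dx": 0,"dy": 0,"dz": 0.5,"spin": 0},{"dx": 0,"dy": 0,"dz": 0.8,"spin": 0},{"dx": 0,"dy": 0,"dz": 1.0,"spin": 0},{"dx": 0,"dy": 0,"dz": 1.15,"spin": 0},{"dx": 0.03,"dy": 0,"dz": 1.3,"spin": 0},{"dx": 0.06,"dy": 0,"dz": 1.45,"spin": 0},{"dx": 0.1,"dy": 0,"dz": 1.6,"spin": 0},{"dx": 0.13,"dy": 0,"dz": 1.75,"spin": 0}])

```text
clock: 9.38
tool_pos: [553.0, 161.9, 116.1]
orientation: [0.0, 0.788, 0.616, 0.0]
contact_force: [0.4, -0.1, 4.5]
width: 0.001
grip_force: 1.7
```

```bash
python3 st.py 556 171 70
```

```text
9.375 [553.  161.9 116.1] xaz 76.06 q [-0.11  0.62 -0.4   1.81  0.32  0.78 -0.92] [ 0.4 -0.1  4.5] 0.001204939091058381 1.7195739084854722
units [0.19  0.014 0.922]
```

Contact at about 4.5 N, and the lever is coming down.

Emit:
play_rows(moves=[{"dx": 0.03,"dy": 0,"dz": 0.15,"spin": 0},{"dx": 0.06,"dy": 0,"dz": 0.3,"spin": 0},{"dx": 0.1,"dy": 0,"dz": 0.45,"spin": 0},{"dx": 0.13,"dy": 0,"dz": 0.6,"spin": 0},{"dx": 0.16,"dy": 0,"dz": 0.72,"spin": 0},{"dx": 0.18,"dy": 0,"dz": 0.8,"spin": 0},{"dx": 0.18,"dy": 0,"dz": 0.86,"spin": 0},{"dx": 0.18,"dy": 0,"dz": 0.88,"spin": 0}])

```text
clock: 10.38
tool_pos: [554.9, 170.5, 72.2]
orientation: [-0.0, 0.788, 0.616, 0.0]
contact_force: [1.0, 3.1, 3.8]
width: -0.001
grip_force: 1.9
```

Emit:
play_rows(moves=[{"dx": 0,"dy": 0,"dz": 0.05,"spin": 0},{"dx": 0,"dy": 0,"dz": 0.08,"spin": 0},{"dx": 0,"dy": 0,"dz": 0.1,"spin": 0},{"dx": 0,"dy": 0,"dz": 0.1,"spin": 0}])

```text
clock: 10.88
tool_pos: [555.4, 170.6, 69.6]
orientation: [0.001, 0.788, 0.616, 0.001]
contact_force: [-11.0, -1.6, 48.1]
width: -0.0
grip_force: 23.7
```

The force rose sharply, so the lever is at its stop. I'll retreat and look.

Emit:
play_rows(moves=[{"dx": 0,"dy": 0,"dz": -0.3,"spin": 0},{"dx": 0,"dy": 0,"dz": -1.0,"spin": 0},{"dx": 0,"dy": 0,"dz": -2.0,"spin": 0},{"dx": 0,"dy": 0,"dz": -3.0,"spin": 0},{"dx": -1.0,"dy": 0,"dz": -3.0,"spin": 0},{"dx": -2.0,"dy": 0,"dz": -3.0,"spin": 0},{"dx": -3.0,"dy": 0,"dz": -3.0,"spin": 0},{"dx": -4.0,"dy": 0,"dz": -3.0,"spin": 0}])

```text
clock: 11.88
tool_pos: [505.6, -25.7, 217.2]
orientation: [-0.0, 0.788, 0.616, -0.001]
contact_force: [0.5, -0.1, -0.9]
width: -0.0
grip_force: 0.0
```

Emit:
play_rows(moves=[{"dx": -1.0,"dy": 0,"dz": 0,"spin": 0},{"dx": -2.0,"dy": 0,"dz": 0,"spin": 0},{"dx": -3.0,"dy": 0,"dz": 0,"spin": 0},{"dx": -4.0,"dy": 0,"dz": 0,"spin": 0},{"dx": -4.0,"dy": 0,"dz": 0,"spin": 0},{"dx": -4.0,"dy": 0,"dz": 0,"spin": 0}])

```text
clock: 12.62
tool_pos: [458.1, -217.6, 217.1]
orientation: [-0.0, 0.788, 0.616, -0.0]
contact_force: [0.8, 0.3, 0.9]
width: 0.0
grip_force: 0.0
```

```bash
python3 st.py;python3 - <<'E'
from h import *
a=cap('scene','s5.png')['pixels'][150:310,180:480];b=cap('top','t5.png')['pixels'][140:245,165:305]
cv2.imwrite('pics/g.png',np.vstack([cv2.resize(a,(560,298)),cv2.resize(b,(400,300),interpolation=2)[:, :400] if 0 else cv2.copyMakeBorder(cv2.resize(b,(400,300),interpolation=2),0,0,0,160,0)]))
E
```

```text
12.625 [ 458.1 -217.6  217.1] xaz 76.03 q [ 0.61  0.37 -0.36  1.91  0.17  0.89 -0.08] [0.8 0.3 0.9] 0.0003765889595478128 0.0
```

View pics/g.png

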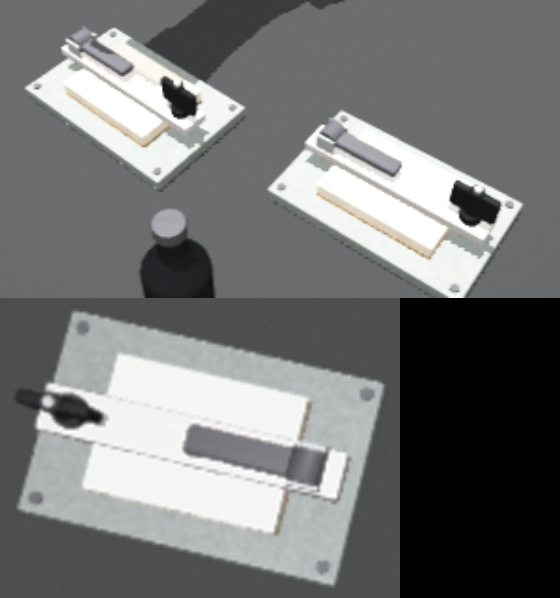

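Both levers lie flat: the set press's at about (250,450) in the top crop, the other's at (110,55) in the scene crop. The blade, (20,398)–(100,415), lies in line with the bar, and the arm is clear.

```bash
python3 -c "
from station import arm
print(arm.sign_off())"
```

```text
the job is handed in; nothing more can be done
None
```

The wing nut is turned in line with the clamp bar, its lever is then pressed down flat and released, the other press's lever stayed shut, and the job was handed in at about 13 s.

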